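# Pack the canister kit: wrench under canister, then shut the hold-down strap

## Robot

A 7-joint arm with a two-finger parallel gripper is mounted at the origin on a cart in front of the work surface, level with it; the furniture and walls round the work are solid. World frame = base frame: x ahead of the robot, y to its left, z up, the work surface at z = 0. Lengths are in m, angles in rad, forces in N, time in s.
With the tool pointing down it reaches from about 0.4 to 0.925 m from the base axis. Payload 4.1 kg.
Tool frame: the origin (TCP) lies between the finger pads; the fingertips stand 19 mm ahead of it and the grasp point (between the pads) is the TCP (r.tips_ahead is the distance from the TCP to the fingertips, in m); z points along the fingers, y is the line along which they close (so a half turn about z gives the same grasp; the last joint's range is limited). The gripper opens to 85 mm and grips with 20 to 120 N. Pads are 22 mm wide; open, the fingers measure 114 mm over their backs; the gripper's body (76 mm by 85 mm) begins 54 mm behind the grasp point. The pads swing forward as they close: fully open they stand 13 mm farther back than shut.
Start: joints at [-1.447, 0.398, 0.045, 1.537, -0.019, 1.207, -0.051], TCP at [0.144, 0.634, 0.25] pointing down, gripper open.
Joint ranges: [-2.82, 2.82], [-0.49, 2.23], [-1.37, 1.46], [0, 2.46], [-1.36, 4.5], [0.23, 2], [-2.94, 2.94]. Speed limits (rad/s): [2.57, 2.57, 3.14, 3.14, 3.14, 3.14, 3.14].

## Interface

Orientations are given as a rotation vector (axis times angle).
In Python, from workcell import r, camera, camera_params gives the robot as it stands. The module is installed in compiled form; this text tells all that it offers.
- The arm moves only by the tool apply_moves, never from a script. Its arguments are lists of equal length, an entry for each row: "xyz": the shift along the tool's x, y, z in m, a list of three; "roll": the turn about the tool's z in rad; "gripper": the finger opening in m, from 0 to 0.0854. In form: {"xyz": [[x, y, z], ...], "roll": [roll, ...], "gripper": [gripper, ...]}. A call has exactly 10 rows; each row shifts and turns the commanded pose from where the row before left it, along the tool's axes as they then stand; what a row does not reach is not made up. A row lasts 1/12 s, in which the tool goes at most 41.7 mm and 7.16 degrees, less where a joint would pass 70% of its speed; a pose out of reach is approached as far as the arm can. A call is refused whole if a number of a shift passes 0.0417 or a number of a turn 0.125, either way. A call with a gripper value outside its range is refused whole. The fingers move at their own pace and stop on an object; "squeeze" is the grip in N (left out, the last holds). Time passes only in rows, so rows that do not move let the fingers close, or fill a call up. It gives the time, the measured TCP pose, the force, the opening and the grip force at its end, in the units of the state.
- r.get_obs(): the state, without advancing time (a new reading comes with each control period).
- camera(name): name is "side" or "top"; returns (picture, depth): 420x560x3 uint8, blue, green, red; 420x560 float32, m along the optical axis (not along the pixel's ray), 0 where there is no reading.
- camera_params(name): a dict with "fx", "fy", "cx", "cy" (pixels), "position" and "attitude" of the camera in the world. Camera axes: x right, y down, z forward; pixel columns grow to the right and rows downward; lengths in m; the calibration is good to about 2 mm. A picture is of the moment at which its call begins. camera_params takes no time and is no camera call.
- r.close_job(): hands the job in; it is judged then, once.
The state is a dict: "clock": time; "joint_pos": joint angles; "joint_vel": joint speeds; "joint_torque": joint torques, N m; "tcp_pos": TCP position; "tcp_rot": TCP orientation; "ft_force": force on the tool from outside, world axes, zero at the start; "moment": the same for the moment, N m; "grip_width": opening from 0.0 (shut) to 1.0 (fully open); "gripper_force": force on a finger pad.
Only numpy, scipy, OpenCV 4.12 (cv2) and the standard library are available. Lean on these libraries where they do the work, as an engineer would, in place of code of your own. Each camera call takes 0.05 s, during which the arm holds its last target. There are 200 camera calls.

## Task

Pack this service kit: lay the flat cap wrench that fits the canister's cap down into its recess in the grey kit tray, then gently lay the canister in the cradle that crosses over the wrench's handle, with its nozzle in the fork, and swing the steel hold-down strap over its cap until it is fully shut. Leave the smaller wrench and everything else on the bench where they are.

Things in the scene. Friction and masses are not known exactly. Their poses are not given: they have to be found in the camera images.
- kit_tray: grey kit tray fixed to the bench, rim 21 mm high, deck 15 mm. Origin on the bench; it spans x -108 to 78, y -93 to 93 mm; z up. Along x on the line y = -20 runs the wrench recess: head pocket (x -104 to -22, 82 mm wide, outer corners clipped), finger notch (x -22 to 12, 76 wide), handle slot (x 12 to 64, 26 wide). The canister cradle crosses the slot along y at x = 25; the strap is at y = 47
- wrench_seat (a point): point on the recess's black floor, 4 mm above the bench, 11 mm below the deck, at tray x -10, y -20 mm, where the large wrench's origin lies when home; axes as the tray's. The wrench's head goes to the tray's -x side, its handle's end to +x, under the cradle
- canister_seat (a point): point on the cradle's axis (tray x 25, y -81 mm, 45 mm above the bench) where the canister's base centre lies when home, cap towards tray +y, about 4 mm of play each way. Two half-round saddles at tray y -65 and 28 (12 mm thick, 42 high, 67 wide in x); base stop at y -85 (40 high); nozzle fork at y 63 to 68, gap 22 mm, prongs 44 high
- large_wrench: larger of two flat steel cap wrenches, 159 mm long, 10 thick, lying flat, 120 g. Origin on its underside below the handle, near its balance point; x along the handle to its rounded end at 70 mm; handle 20 wide; C-shaped head (74 wide outside, 58 inside, open at the far end) centred at x = -52 mm; z up
- small_wrench: the smaller wrench of the same form, 113 mm long, 10 mm thick, head 51 mm wide, handle 15 mm wide: too small for the canister's cap; stays where it is. Origin under its handle, x towards the handle's end
- canister: white canister with ribbed screw cap and thin nozzle, lying on its side, 90 g, 162 mm long. Origin at the centre of its round base; z along its axis to the cap: body 54 mm across from 0 to 120 mm, cap 57 across from 120 to 140, nozzle to 162. On the bench its axis is about 27 mm up; it balances about 70 mm from its base
- canister_cap (a point): point on the canister's axis at the front face of its cap, 140 mm from its base
- hold_down (a joint): hold-down strap's angle, rad: 0 fully shut (arched over the cap, flange on its post), grows as it swings up and over to the tray's +x side; starts 1.6 to 1.9, stop at 2.1. 14 mm wide, centred on tray y = 47; hinge axis parallel to tray y at tray x = 62 mm, 45.5 mm above the bench; friction (about 0.07 N m) holds it where it is left
- hold_down_pin (a point): middle of the round finger pin at the strap's free end (13 mm thick, 18 long, along the tray's y), 87 mm from the hinge axis; strap shut: at tray x -25, y 47 mm, 45.5 mm above the bench; at 1.57 it stands right above the hinge
- timer: white digital timer 62 x 62 x 22 mm, loose; leave it
- loupe: black eye loupe 39 mm wide, 37 mm high, loose; leave it
- loose_cap: red screw cap with a nozzle, 38 mm wide, 34 mm high, loose on the bench; leave it
- spare_cap: white screw cap, 38 mm wide, 34 mm high, loose on the bench; leave it

How it is judged:
By the outcome, as a careful person would: the job done as asked, in the order asked, and still so for the second after the job is handed in, with the robot touching nothing.
It also fails if it takes over 69 s, if anything falls off the work surface, if the arm or the gripper's body presses on something with over 40 N, if the wrist force passes 120 N, or if a joint passes its speed limit or range.

## Working session

There is one attempt and no reset: what is moved stays moved. The work goes in short steps, Python scripts to look and compute and a tool call to move; the robot and the scene stay as the last step left them, time stands still between calls to the robot, and variables do not carry over. Pictures are saved under pics/ and viewed, at most 10 in all, crops included, and the job is handed in when it is done.

Besides the shell and the picture viewer there is one more tool, called after "Request:" as a command line: name --pt "numbers of a row" for each row, then --argument value for the rest. apply_moves: Moves the arm, as the interface text tells. Its arguments: {"type":"object","properties":{"xyz":{"type":"array","items":{"type":"array","items":{"type":"number"}}},"roll":{"type":"array","items":{"type":"number"}},"gripper":{"type":"array","items":{"type":"number"}},"squeeze":{"type":"number"}},"required":["xyz","roll","gripper"]}

```bash
mkdir -p pics; cat > h.py <<'E'
import numpy as np, cv2
from scipy.spatial.transform import Rotation as R
from workcell import r, camera, camera_params
def cloud(n):
    im,d=camera(n); p=camera_params(n); att=np.array(p['attitude'],float)
    M=att if att.shape==(3,3) else R.from_rotvec(att).as_matrix()
    v,u=np.mgrid[:420,:560]
    P=np.stack([(u-p['cx'])/p['fx']*d,(v-p['cy'])/p['fy']*d,d],-1)@M.T+np.array(p['position'])
    P[d<=0]=np.nan
    return im,P
def st():
    o=r.get_obs(); M=R.from_rotvec(o['tcp_rot']).as_matrix()
    print('t',o['clock'],'p',np.round(o['tcp_pos'],4),'F',np.round(o['ft_force'],1),'w',o['grip_width'],o['gripper_force']); print(np.round(M,3)); return o,M
E
python3 - <<'E'
from h import *
o,M=st(); print(o)
for n in('top','side'):
    print(camera_params(n)); im,P=cloud(n); cv2.imwrite(f'pics/{n}0.png',im); np.savez(f'{n}0.npz',im=im,P=P)
E
```

```text
t 0.0 p [0.1435 0.6333 0.2492] F [0.1 0.7 0.6] w 0.9970333135251721 0.0
[[-0.975  0.221 -0.   ]
 [ 0.221  0.975 -0.002]
 [-0.    -0.002 -1.   ]]
{'clock': 0.0, 'joint_pos': array([-1.44698686,  0.39920043,  0.0450266 ,  1.53789861, -0.01872056,
        1.20690446, -0.05071093]), 'joint_vel': array([ 0.0003411 , -0.0011949 , -0.00132199,  0.00093339,  0.00072811,
       -0.00012691, -0.00104485]), 'joint_torque': array([-4.48572746e-04, -4.75128579e+01,  1.36431523e+00, -2.54219878e+01,
        1.15573767e-02,  9.48087807e-03, -8.02280375e-07]), 'tcp_pos': array([0.14346332, 0.63334586, 0.24924956]), 'tcp_rot': array([-3.49096437e-01, -3.12202836e+00,  3.12014484e-03]), 'ft_force': array([0.11666929, 0.68741513, 0.62595464]), 'moment': array([-0.05214435,  0.02600642,  0.00670567]), 'gripper_force': 0.0, 'grip_width': 0.9970333135251721}
{'fx': 496.5334328966881, 'fy': 496.5334328966881, 'cx': 280.79930716800254, 'cy': 214.60966384805286, 'position': array([0.40391359, 0.02668931, 1.45010379]), 'attitude': array([-2.19000546,  2.17160672, -0.13434683])}
{'fx': 541.8804004785743, 'fy': 541.8804004785743, 'cx': 282.3857956927551, 'cy': 210.35184241856874, 'position': array([-0.06102103, -1.02674537,  0.6544631 ]), 'attitude': array([-1.98568509,  0.51743106, -0.35779901])}
```

View pics/top0.png

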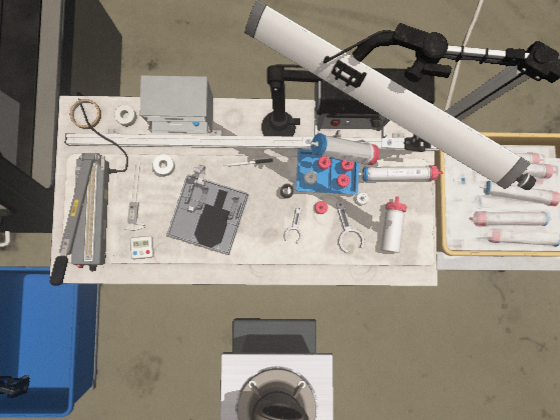

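View pics/side0.png

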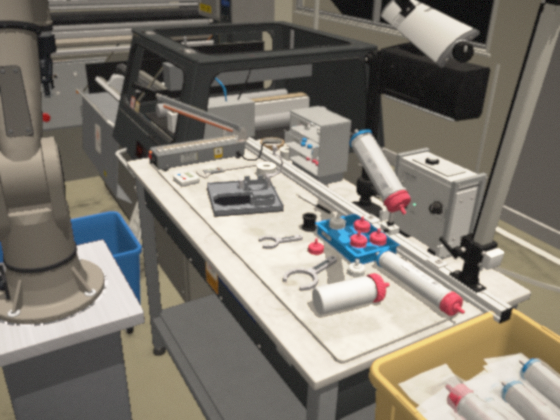

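```bash
python3 - <<'E'
from h import *
a=np.load('top0.npz'); im=a['im']
c1=cv2.resize(im[160:270,155:265],(400,400),interpolation=cv2.INTER_CUBIC)
c2=cv2.resize(im[185:265,270:410][:,:],(700,400),interpolation=cv2.INTER_CUBIC)
s=np.load('side0.npz')['im']
c3=cv2.resize(s[165:225,195:295],(400,240),interpolation=cv2.INTER_CUBIC)
c4=cv2.resize(s[225:320,245:395],(380,240),interpolation=cv2.INTER_CUBIC)
top=np.hstack([c1,cv2.resize(c2,(400,228)) if 0 else np.zeros((400,400,3),np.uint8)])
c2=cv2.resize(im[190:265,280:410],(400,231),interpolation=cv2.INTER_CUBIC)
o=np.zeros((600,800,3),np.uint8); o[:400,:400]=c1;o[:231,400:]=c2;o[240:480,400:780]=c4;o[400:600,:333]=cv2.resize(c3,(333,200))
cv2.imwrite('pics/c0.png',o)
E
```

```text
(no output)
```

View pics/c0.png

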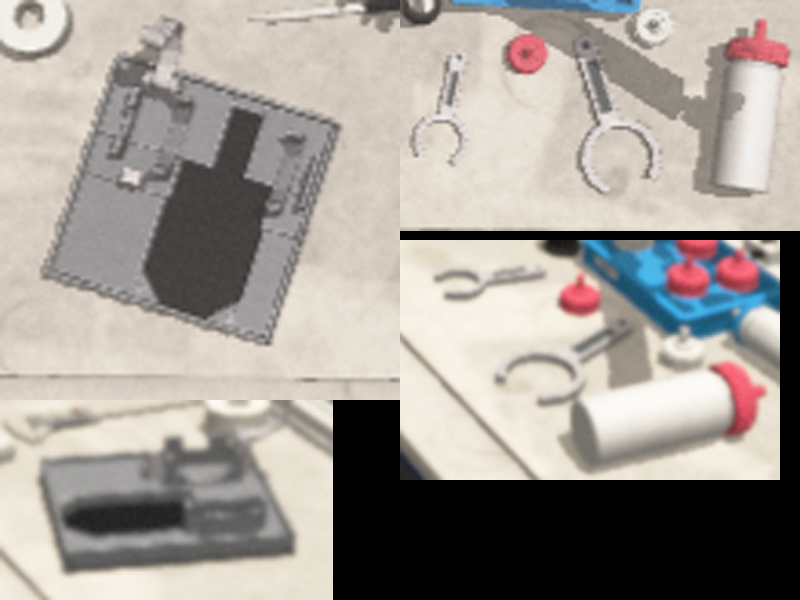

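```bash
python3 - <<'E'
from h import *
T=np.load('top0.npz')['P'];S=np.load('side0.npz')['P']
def at(P,u,v): return np.round(P[v,u],4)
print('bench top',[at(T,u,v) for u,v in((140,260),(270,250),(320,250),(370,180),(420,250))])
print('bench side',[at(S,u,v) for u,v in((240,225),(330,340),(420,330))])
from scipy.optimize import least_squares
def sel(P,b,z):
    Q=P.reshape(-1,3);return Q[(Q[:,0]>b[0])&(Q[:,0]<b[1])&(Q[:,1]>b[2])&(Q[:,1]<b[3])&(Q[:,2]>z[0])&(Q[:,2]<z[1])]
print('tray c',at(T,208,215),'wrench',at(T,350,230),'can',at(T,393,225),'small',at(T,292,225))
c=T[215,208]; 
for n,P in(('T',T),('S',S)):
    q=sel(P,(c[0]-.16,c[0]+.16,c[1]-.16,c[1]+.16),(.012,.07))
    rr=cv2.minAreaRect((q[:,:2]*1000).astype(np.float32)); print(n,'tray',len(q),rr)
    q2=sel(P,(c[0]-.16,c[0]+.16,c[1]-.16,c[1]+.16),(.010,.026))
    print(' ',len(q2),cv2.minAreaRect((q2[:,:2]*1000).astype(np.float32)), np.percentile(q2[:,2],[5,50,95]))
    for nm,(u,v),w in(('L',(350,230),.1),('s',(292,225),.07)):
        b=T[v,u]; q=sel(P,(b[0]-w,b[0]+w,b[1]-.06,b[1]+.06),(.0055,.016))
        print(n,nm,len(q),np.round(np.median(q,0),4),cv2.minAreaRect((q[:,:2]*1000).astype(np.float32)),np.percentile(q[:,2],[5,50,95]))
    b=T[225,393]; q=sel(P,(b[0]-.12,b[0]+.12,b[1]-.06,b[1]+.07),(.015,.08))
    print(n,'can',len(q),cv2.minAreaRect((q[:,:2]*1000).astype(np.float32)),np.percentile(q[:,2],[50,99]))
E
```

```text
bench top [array([0.414 , 0.3993, 0.0022]), array([0.4457, 0.0246, 0.0046]), array([ 0.4469, -0.1214,  0.0006]), array([ 0.6515, -0.2656,  0.0233]), array([ 0.4494, -0.4161, -0.0021])]
bench side [array([0.4738, 0.0719, 0.0024]), array([ 0.4226, -0.4043,  0.0025]), array([ 0.5929, -0.4586, -0.001 ])]
tray c [0.5463 0.2066 0.0023] wrench [ 0.5056 -0.2081  0.01  ] can [ 0.5179 -0.3238  0.0524] small [ 0.5198 -0.0394 -0.0041]
T tray 3007 ((565.8726196289062, 208.38510131835938), (315.6923828125, 280.8150939941406), 89.99623107910156)
  2771 ((558.6109619140625, 208.71163940429688), (312.66558837890625, 299.1584167480469), 89.27306365966797) [0.01104802 0.01623341 0.02326678]
T L 465 [ 0.5175 -0.196   0.0096] ((506.0826416015625, -208.61123657226562), (117.80583953857422, 198.7571258544922), 89.92761993408203) [0.0058063  0.00956624 0.01448696]
T s 260 [ 0.5159 -0.0502  0.0087] ((521.0079345703125, -37.21957778930664), (119.97535705566406, 132.7276611328125), 87.2398452758789) [0.0057575  0.00869018 0.01299018]
T can 981 ((525.8453369140625, -303.7626953125), (110.99290466308594, 163.08203125), 85.88858032226562) [0.04937667 0.05999255]
S tray 2067 ((564.45361328125, 210.42530822753906), (283.291748046875, 312.4498291015625), 0.05409194529056549)
  1658 ((564.4479370117188, 210.1091766357422), (282.517333984375, 313.58111572265625), 0.19839826226234436) [0.0113199  0.01752697 0.02422776]
S L 566 [ 0.5153 -0.2     0.011 ] ((524.4387817382812, -208.21762084960938), (100.4798583984375, 167.80149841308594), 85.11084747314453) [0.00615491 0.0110238  0.01385316]
S s 266 [ 0.5145 -0.0578  0.0105] ((521.7921752929688, -35.47474670410156), (123.5525131225586, 70.39128875732422), 2.313040256500244) [0.0058361  0.01051453 0.01325658]
S can 1970 ((528.1013793945312, -306.3739318847656), (121.56098175048828, 163.62486267089844), 84.0396957397461) [0.04459535 0.05898895]
```

```bash
cat > fit.py <<'E'
from h import *
from scipy.optimize import minimize
CP={n:camera_params(n) for n in('top','side')}
for p in CP.values():
    a=np.array(p['attitude'],float); p['M']=a if a.shape==(3,3) else R.from_rotvec(a).as_matrix()
def proj(n,X):
    p=CP[n]; q=(X-p['position'])@p['M']; return np.stack([q[:,0]/q[:,2]*p['fx']+p['cx'],q[:,1]/q[:,2]*p['fy']+p['cy']],-1)
def gmap(im,s):
    g=[np.hypot(cv2.Sobel(b,cv2.CV_32F,1,0),cv2.Sobel(b,cv2.CV_32F,0,1)) for b in [cv2.GaussianBlur(c,(0,0),s) for c in cv2.split(im.astype(np.float32))]]
    return np.minimum(np.max(g,0),150)
def seg(a,b,st=2.): 
    a,b=np.array(a,float),np.array(b,float);n=max(2,int(np.linalg.norm(b-a)/st));return a+(b-a)*np.linspace(0,1,n)[:,None]
def poly(P,z): P=P+[P[0]]; return np.vstack([seg((*P[i],z),(*P[i+1],z)) for i in range(len(P)-1)])
def arc(c,r,a0,a1,z): t=np.arange(a0,a1,2/r); return np.stack([c[0]+r*np.cos(t),c[1]+r*np.sin(t),0*t+z],-1)
def wrench(cx=-52,ro=37,ri=29,xe=70,w=10,z0=0):
    o=[arc((cx,0),ro,-2.2,-.3,z0+10),arc((cx,0),ro,.3,2.2,z0+10),arc((cx,0),ri,-2.2,2.2,z0+10),
      seg((cx+ro,-w,z0+10),(xe-w,-w,z0+10)),seg((cx+ro,w,z0+10),(xe-w,w,z0+10)),arc((xe-w,0),w,-1.5,1.5,z0+10)]
    return np.vstack(o)
def tray():
    rim=poly([(-108,-93),(78,-93),(78,93),(-108,93)],21)
    base=poly([(-108,-93),(78,-93),(78,93),(-108,93)],0)
    f=np.vstack([seg((-22,21,15),(12,21,15)) if 0 else seg((-84,21,15),(-22,21,15)),seg((-84,-61,15),(-22,-61,15)),seg((-104,0,15),(-104,-40,15)),
      seg((12,-7,15),(12,18,15)),seg((12,-58,15),(12,-33,15)),seg((12,-7,15),(64,-7,15)),seg((12,-33,15),(64,-33,15)),seg((64,-33,15),(64,-7,15))])
    return np.vstack([rim,rim,f])
def can_pts(C): # C camera position in canister frame (mm), axis=z
    rho=np.hypot(C[0],C[1]);ph=np.arctan2(C[1],C[0]);o=[]
    for Rr,a,b in((27,4,118),(28.5,121,139)):
        d=np.arccos(Rr/rho)
        for s in(1,-1): o.append(seg((Rr*np.cos(ph+s*d),Rr*np.sin(ph+s*d),a),(Rr*np.cos(ph+s*d),Rr*np.sin(ph+s*d),b)))
    d=np.arccos(27/rho)
    for Rr,zz in((27,0),(28.5,120),(28.5,140)):
        t=np.arange(ph-d,ph+d,2/Rr); o.append(np.stack([Rr*np.cos(t),Rr*np.sin(t),0*t+zz],-1))
    return np.vstack(o)
def place(pts,x,y,yaw,z=0):
    c,s=np.cos(yaw),np.sin(yaw); return np.stack([x+(c*pts[:,0]-s*pts[:,1])/1e3,y+(s*pts[:,0]+c*pts[:,1])/1e3,z+pts[:,2]/1e3],-1)
def canplace(n,x,y,yaw,z=.027):
    # can frame: z->world dir yaw horizontally, x-> world up
    A=np.array([[0,-np.sin(yaw),np.cos(yaw)],[0,np.cos(yaw),np.sin(yaw)],[1,0,0]]) 
    A[:,1]=np.cross(A[:,2],A[:,0])
    o=np.array([x,y,z]); C=(CP[n]['position']-o)@A*1e3
    return o+can_pts(C)@A.T/1e3
def fit(ims,X,x0,rng=(.012,.012,.12),z=0):
    out={}
    f=lambda n,q:X(n,*q,z) 
    for s in(2.,1.):
        G={n:gmap(im,s) for n,im in ims.items()}
        def cost(q,cams):
            t=0
            for n in cams:
                uv=proj(n,f(n,q)).astype(np.float32)
                t-=cv2.remap(G[n],uv[None,:,0],uv[None,:,1],cv2.INTER_LINEAR).mean()
            return t
        for cams in (tuple(ims),)+tuple((n,) for n in ims if len(ims)>1):
            k='+'.join(cams)
            if s==2.:
                g=[(cost((x0[0]+a,x0[1]+b,x0[2]+c),cams),a,b,c) for a in np.linspace(-1,1,9)*rng[0] for b in np.linspace(-1,1,9)*rng[1] for c in np.linspace(-1,1,9)*rng[2]]
                q=np.array(min(g)[1:])+x0
            else: q=out[k][0]
            m=minimize(cost,q,args=(cams,),method='Nelder-Mead',options=dict(initial_simplex=q+np.vstack([np.zeros(3),np.diag([.004,.004,.04])])))
            out[k]=(m.x,-m.fun/len(cams))
    return out
XW=lambda n,x,y,a,z:place(wrench(),x,y,a,z)
XT=lambda n,x,y,a,z:place(tray(),x,y,a,z)
XC=lambda n,x,y,a,z:canplace(n,x,y,a,z)
def show(k,o):
    for c,(q,s) in o.items(): print(k,c,np.round(q[:2]*1e3,1),np.round(np.degrees(q[2]),2),round(float(s),1))
E
python3 - <<'E'
from fit import *
I={n:np.load(n+'0.npz')['im'] for n in('top','side')}
# seeds from top px at given plane z
def w(u,v,z,n='top'):
    p=CP[n];d=p['M']@np.array([(u-p['cx'])/p['fx'],(v-p['cy'])/p['fy'],1]);return p['position']+d*(z-p['position'][2])/d[2]
h,e=w(351,240,.01),w(342,206,.01); a=np.arctan2(*(e-h)[1::-1]);u=(e-h)/np.linalg.norm(e-h);wo=h+u*.052;print(wo,a,np.linalg.norm(e-h))
oW=fit(I,XW,np.array([wo[0],wo[1],a]));show('wrench',oW)
c1,c2=w(188,175,.021),w(249,194,.021); c3=w(229,254,.021);c4=w(167,235,.021);cc=(c1+c2+c3+c4)/4; a=np.arctan2(*((c1+c2)-(c3+c4))[1::-1])
to=cc[:2]+.015*np.array([np.cos(a),np.sin(a)]);print(to,a)
oT=fit(I,XT,np.array([*to,a]));show('tray',oT)
b,t=w(392,252,.03),w(396,200,.03);a=np.arctan2(*(t-b)[1::-1]);print(b,a)
oC=fit(I,XC,np.array([b[0],b[1],a]),z=.027);show('can',oC)
ov=[]
for n in I:
    im=cv2.resize(I[n],None,fx=4,fy=4,interpolation=cv2.INTER_CUBIC)
    k='top+side'
    for P in(XW(n,*oW[k][0],0),XT(n,*oT[k][0],0),XC(n,*oC[k][0],.027)):
        for q in proj(n,P): cv2.circle(im,tuple(np.int32(q*4+1.5)),1,(0,255,0),-1)
    ov.append(im)
c=[ov[0][160*4:265*4,160*4:260*4],ov[0][190*4:262*4,330*4:412*4],ov[1][170*4:222*4,200*4:290*4],ov[1][248*4:318*4,275*4:395*4]]
o=np.zeros((600,800,3),np.uint8)
for i,x in enumerate(c):
    s=min(300/x.shape[0],400/x.shape[1]);x=cv2.resize(x,None,fx=s,fy=s,interpolation=cv2.INTER_AREA);o[(i//2)*300:(i//2)*300+x.shape[0],(i%2)*400:(i%2)*400+x.shape[1]]=x
cv2.imwrite('pics/ov0.png',o)
# can height & strap from clouds
print('tips',r.tips_ahead)
T=np.load('top0.npz')['P'];S=np.load('side0.npz')['P'];q=oT['top+side'][0];cs,sn=np.cos(q[2]),np.sin(q[2])
for P in(T,S):
    Q=P.reshape(-1,3);d=Q[:,:2]-q[:2];L=np.stack([d@[cs,sn],d@[-sn,cs],Q[:,2]],-1)*1e3
    m=(abs(L[:,1]-47)<14)&(L[:,0]>30)&(L[:,0]<130)&(L[:,2]>60)&(L[:,2]<160);L=L[m];print('strap',len(L));print(np.round(L[np.argsort(-L[:,2])][:40:3]))
E
```

```text
[ 0.52676349 -0.19777055  0.01      ] 0.25373897949168245 0.10265797605712039
wrench top+side [ 516.9 -182. ] 28.51 91.9
wrench top [ 521.8 -191. ] 16.72 114.5
wrench side [ 513.8 -208.1] 22.76 112.2
[0.56081424 0.1989177 ] -0.30612591246936827
tray top+side [561.  201.1] -17.0 133.8
tray top [560.9 201.1] -16.91 143.5
tray side [561.3 201. ] -17.32 124.6
[ 0.4419915  -0.32531857  0.03      ] -0.09242730671992493
can top+side [ 444.5 -327.2] -4.8 112.3
can top [ 448.  -302.8] -15.7 101.5
can side [ 445.5 -324.4] -5.94 135.2
tips 0.019
strap 72
[[ 83.  40. 144.]
 [ 83.  52. 140.]
 [ 81.  52. 139.]
 [ 88.  48. 137.]
 [ 89.  46. 137.]
 [ 86.  54. 136.]
 [ 85.  56. 135.]
 [ 89.  55. 135.]
 [ 78.  46. 134.]
 [ 77.  57. 132.]
 [ 77.  40. 132.]
 [ 77.  52. 130.]
 [ 77.  48. 119.]
 [ 96.  46. 113.]]
strap 88
[[ 87.  49. 140.]
 [ 85.  53. 139.]
 [ 82.  39. 138.]
 [ 90.  50. 137.]
 [ 78.  48. 135.]
 [ 91.  41. 134.]
 [ 90.  38. 132.]
 [ 84.  37. 130.]
 [ 81.  48. 126.]
 [ 81.  48. 123.]
 [ 79.  39. 120.]
 [ 89.  47. 117.]
 [ 80.  43. 116.]
 [ 88.  38. 114.]]
```

View pics/ov0.png

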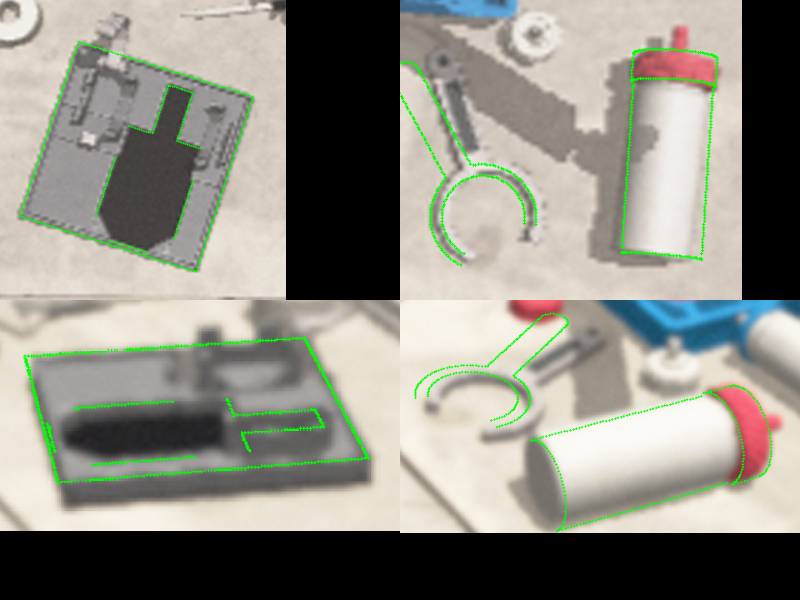

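```bash
python3 - <<'E'
from fit import *
I={n:np.load(n+'0.npz')['im'] for n in('top','side')}
for rg in((.008,.008,.08),(.004,.012,.12)):
    oW=fit(I,XW,np.array([.5235,-.1955,.28]),rg);show('wrench',oW)
oC=fit(I,XC,np.array([.4445,-.3272,-.084]),(.006,.006,.06),z=.027);show('can',oC)
W=np.array([.522,-.194,.29])
o=np.zeros((600,800,3),np.uint8)
for i,(n,q) in enumerate((('top',oW['top+side'][0]),('side',oW['top+side'][0]),('top',oW['top'][0]),('side',oW['side'][0]))):
    im=cv2.resize(I[n],None,fx=6,fy=6,interpolation=cv2.INTER_CUBIC)
    for p in proj(n,XW(n,*q,0)): cv2.circle(im,tuple(np.int32(p*6+2.5)),1,(0,255,0),-1)
    c=np.int32(proj(n,XW(n,*q,0)).mean(0)*6); x=im[c[1]-150:c[1]+150,c[0]-200:c[0]+200]
    o[(i//2)*300:(i//2)*300+300,(i%2)*400:(i%2)*400+400]=x
cv2.imwrite('pics/ov1.png',o)
E
```

```text
wrench top+side [ 521.9 -191.9] 16.28 96.3
wrench top [ 521.8 -190.9] 16.72 114.5
wrench side [ 523.8 -204.9] 18.62 107.9
wrench top+side [ 517.5 -181.5] 28.69 91.9
wrench top [ 521.9 -190.9] 16.58 114.5
wrench side [ 524.2 -204.8] 18.62 108.0
can top+side [ 444.5 -327.1] -4.97 112.3
can top [ 444.3 -331. ] -4.83 96.3
can side [ 445.7 -324.2] -6.08 135.2
```

View pics/ov1.png

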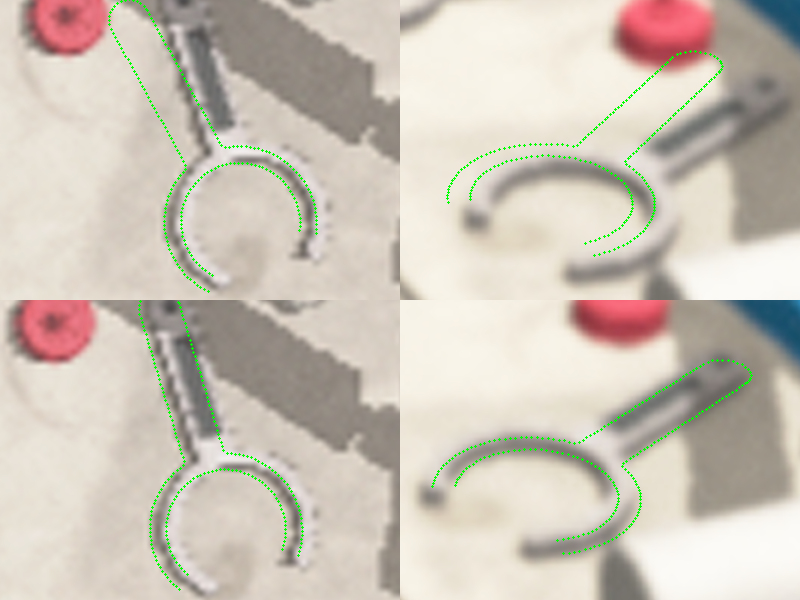

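Request:
apply_moves --pt "0 -0.04 0" --pt "0 -0.04 0" --pt "0 -0.04 0" --pt "0 -0.04 0" --pt "0 -0.04 0" --pt "0 -0.04 0" --pt "0 -0.04 0" --pt "0 -0.04 0" --pt "0 -0.04 0" --pt "0 -0.04 0" --roll '[0,0,0,0,0,0,0,0,0,0]' --gripper '[0.05,0.05,0.05,0.05,0.05,0.05,0.05,0.05,0.05,0.05]'

```text
clock: 0.93
tcp_pos: [0.0549, 0.2416, 0.2496]
tcp_rot: [0.349, 3.122, -0.002]
ft_force: [-1.2, -0.5, 0.5]
grip_width: 0.586
gripper_force: 0.0
```

```bash
cat >> fit.py <<'E'
def chroma(im,s=.6):
    f=cv2.GaussianBlur(im.astype(np.float32),(0,0),s); return (f[...,2]-f[...,0])/(f.sum(-1)+1)
def wpoly(op=.9):
    t=np.arange(-np.pi+op,np.pi-op+.01,.05); i=np.argmin(abs(t)); 
    o=np.stack([-52+37*np.cos(t),37*np.sin(t)],-1); n=np.stack([-52+29*np.cos(t),29*np.sin(t)],-1)[::-1]
    t2=np.linspace(-1.57,1.57,15); h=np.stack([60+10*np.cos(t2),10*np.sin(t2)],-1); h=np.vstack([[-18,-10],h,[-18,10]])
    return np.vstack([o,n]),h
def wmask(n,q,z,box,K=8,op=.9):
    m=np.zeros(((box[3]-box[2])*K,(box[1]-box[0])*K),np.uint8)
    for zz in(0,3.3,6.6,10):
        for p in wpoly(op):
            uv=proj(n,place(np.c_[p,0*p[:,:1]+zz],*q,z)); uv=(uv+.5-[box[0],box[2]])*K-.5
            cv2.fillPoly(m,[np.int32(np.round(uv*16))],1,shift=4)
    return cv2.resize(m.astype(np.float32),(box[1]-box[0],box[3]-box[2]),interpolation=cv2.INTER_AREA)
def wfit(ims,q0,z=0,cams=('top','side'),feat=chroma,op=.9,excl=None):
    D={}
    for n in cams:
        uv=proj(n,place(wrench(),*q0,z));lo=np.floor(uv.min(0)-6).astype(int);hi=np.ceil(uv.max(0)+7).astype(int)
        b=(lo[0],hi[0],lo[1],hi[1]);D[n]=(b,feat(ims[n])[b[2]:b[3],b[0]:b[1]])
    def cost(q):
        t=0
        for n,(b,F) in D.items():
            m=cv2.GaussianBlur(wmask(n,q,z,b),(0,0),.6).ravel(); t-=np.corrcoef(m,F.ravel())[0,1]**2
        return t
    best=None
    for da in(-.1,0,.1):
        s=np.array(q0)+[0,0,da]
        m=minimize(cost,s,method='Nelder-Mead',options=dict(initial_simplex=s+np.vstack([np.zeros(3),np.diag([.006,-.006,.06])]),xatol=1e-4,fatol=1e-5))
        if best is None or m.fun<best.fun: best=m
    return best.x,-best.fun/len(cams)
E
python3 - <<'E'
from fit import *
I={n:np.load(n+'0.npz')['im'] for n in('top','side')}
r0=[.5225,-.196,.29]
for cams in(('top','side'),('top',),('side',)):
  for op in(.7,.9,1.1):
    q,s=wfit(I,r0,cams=cams,op=op);print(cams,op,np.round(q[:2]*1e3,1),np.degrees(q[2]),s)
q,s=wfit(I,r0)
o=np.zeros((600,800,3),np.uint8)
for i,n in enumerate(I):
    im=cv2.resize(I[n],None,fx=6,fy=6,interpolation=cv2.INTER_CUBIC);c=np.int32(proj(n,XW(n,*q,0)).mean(0)*6)
    ch=cv2.resize(chroma(I[n]),None,fx=6,fy=6);ch=cv2.cvtColor(np.uint8(np.clip(ch*2000+50,0,255)),cv2.COLOR_GRAY2BGR)
    for k,v in enumerate((im,ch)):
        for p in proj(n,XW(n,*q,0)): cv2.circle(v,tuple(np.int32(p*6+2.5)),1,(0,255,0),-1)
        o[k*300:k*300+300,i*400:i*400+400]=v[c[1]-150:c[1]+150,c[0]-200:c[0]+200]
cv2.imwrite('pics/ov2.png',o)
E
```

```text
('top', 'side') 0.7 [ 523.2 -197.6] 17.911143665377313 0.3004017205959677
('top', 'side') 0.9 [ 523.2 -197.6] 17.911143665377313 0.3004017205959677
('top', 'side') 1.1 [ 523.2 -197.6] 17.911143665377313 0.3004017205959677
('top',) 0.7 [ 523.4 -197.6] 17.94037091633173 0.5975235418077792
('top',) 0.9 [ 523.4 -197.6] 17.94037091633173 0.5975235418077792
('top',) 1.1 [ 523.4 -197.6] 17.94037091633173 0.5975235418077792
('side',) 0.7 [ 529.4 -190.7] 16.82934542223389 0.005096846864757235
('side',) 0.9 [ 529.4 -190.7] 16.82934542223389 0.005096846864757235
('side',) 1.1 [ 529.4 -190.7] 16.82934542223389 0.005096846864757235
```

View pics/ov2.png

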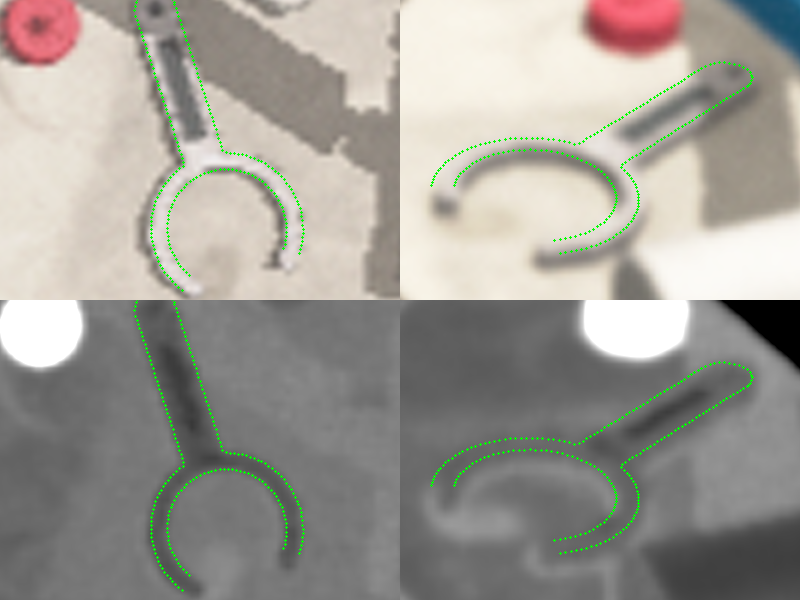

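Request:
apply_moves --pt "-0.039 0.009 0" --pt "-0.039 0.009 0" --pt "-0.039 0.009 0" --pt "-0.039 0.009 0" --pt "-0.039 0.009 0" --pt "-0.039 0.009 0" --pt "-0.039 0.009 0" --pt "-0.039 0.009 0" --pt "-0.039 0.009 0" --pt "-0.039 0.009 0" --roll '[0,0,0,0,0,0,0,0,0,0]' --gripper '[0.05,0.05,0.05,0.05,0.05,0.05,0.05,0.05,0.05,0.05]'

```text
clock: 1.77
tcp_pos: [0.4571, 0.2453, 0.25]
tcp_rot: [-0.348, -3.122, 0.0]
ft_force: [-0.3, 0.9, 0.4]
grip_width: 0.585
gripper_force: 0.0
```

```bash
cat >> h.py <<'E'
def go(tx,ty,tz,ang):
    "needed shift in current tool axes for world target, plus roll for tool-y at angle ang deg (mod 180)"
    o,M=st(); d=M.T@(np.array([tx,ty,tz])-o['tcp_pos']); a=np.degrees(np.arctan2(M[1,1],M[0,1])); e=(ang-a+90)%180-90
    print('shift',np.round(d,4),'yaw now',round(a,2),'roll',round(-np.radians(e),4),'j',np.round(o['joint_pos'],2))
E
python3 -c "
from h import *
go(.528,-.196,.12,107.9)"
```

```text
t 1.7667 p [0.4571 0.2453 0.25  ] F [-0.3  0.9  0.4] w 0.5849107152963617 0.0
[[-0.975  0.22  -0.   ]
 [ 0.22   0.975 -0.   ]
 [ 0.    -0.    -1.   ]]
shift [-0.1664 -0.4148  0.13  ] yaw now 77.27 roll -0.5346 j [-1.17  0.2   0.68  1.86 -0.14  1.13  0.91]
```

Request:
apply_moves --pt "-0.015 -0.0375 0.006" --pt "-0.015 -0.0375 0.006" --pt "-0.015 -0.0375 0.006" --pt "-0.015 -0.0375 0.006" --pt "-0.015 -0.0375 0.006" --pt "-0.015 -0.0375 0.006" --pt "-0.015 -0.0375 0.006" --pt "-0.015 -0.0375 0.006" --pt "-0.015 -0.0375 0.006" --pt "-0.015 -0.0375 0.006" --roll '[0,0,0,0,0,0,0,0,0,0]' --gripper '[0.05,0.05,0.05,0.05,0.05,0.05,0.05,0.05,0.05,0.05]'

```text
clock: 2.6
tcp_pos: [0.5187, -0.1549, 0.1897]
tcp_rot: [-0.348, -3.122, -0.001]
ft_force: [0.5, 0.3, 0.9]
grip_width: 0.584
gripper_force: 0.0
```

Request:
apply_moves --pt "-0.0164 -0.0398 0" --pt "0 0 0.01" --pt "0 0 0.01" --pt "0 0 0.01" --pt "0 0 0.01" --pt "0 0 0.01" --pt "0 0 0.01" --pt "0 0 0.01" --pt "0 0 0" --pt "0 0 0" --roll '[-0.1,-0.1,-0.1,-0.1,-0.1,-0.035,0,0,0,0]' --gripper '[0.05,0.05,0.05,0.05,0.05,0.05,0.045,0.045,0.045,0.045]'

```text
clock: 3.43
tcp_pos: [0.5255, -0.1943, 0.1196]
tcp_rot: [0.487, -3.102, -0.001]
ft_force: [-0.2, 0.3, 0.2]
grip_width: 0.524
gripper_force: 0.0
```

```bash
python3 -c "
from h import *
go(.528,-.196,.022,107.9)
im,P=cloud('top');cv2.imwrite('pics/t1.png',im)"
```

```text
t 3.4333 p [ 0.5255 -0.1943  0.1196] F [-0.2  0.3  0.2] w 0.5235143603335981 0.0
[[-0.952 -0.307 -0.001]
 [-0.307  0.952  0.   ]
 [ 0.001  0.001 -1.   ]]
shift [-0.002  -0.0024  0.0976] yaw now 107.86 roll -0.0007 j [-0.23  0.45  0.65  1.9  -0.34  0.9   2.47]
```

Request:
apply_moves --pt "-0.002 -0.0024 0.015" --pt "0 0 0.025" --pt "0 0 0.025" --pt "0 0 0.016" --pt "0 0 0.008" --pt "0 0 0.005" --pt "0 0 0.003" --pt "0 0 0" --pt "0 0 0" --pt "0 0 0" --roll '[0,0,0,0,0,0,0,0,0,0]' --gripper '[0.045,0.045,0.045,0.045,0.045,0.045,0.045,0.045,0.02,0.0]' --squeeze 30

```text
clock: 4.32
tcp_pos: [0.5294, -0.1964, 0.0243]
tcp_rot: [-0.488, 3.101, -0.001]
ft_force: [-0.1, -0.3, 0.1]
grip_width: 0.256
gripper_force: 0.0
```

Request:
apply_moves --pt "0 0 0" --pt "0 0 0" --pt "0 0 0" --pt "0 0 0" --pt "0 0 0" --pt "0 0 0" --pt "0 0 0" --pt "0 0 0" --pt "0 0 0" --pt "0 0 0" --roll '[0,0,0,0,0,0,0,0,0,0]' --gripper '[0,0,0,0,0,0,0,0,0,0]'

```text
clock: 5.15
tcp_pos: [0.5294, -0.1964, 0.0244]
tcp_rot: [-0.488, 3.101, -0.001]
ft_force: [0.5, 0.5, 5.7]
grip_width: 0.22
gripper_force: 30.6
```

Request:
apply_moves --pt "0 0 -0.003" --pt "0 0 -0.007" --pt "0 0 -0.015" --pt "0 0 -0.025" --pt "0 0 -0.025" --pt "0 0 -0.025" --pt "-0.0137 0.0355 0" --pt "-0.0137 0.0355 0" --pt "-0.0137 0.0355 0" --pt "-0.0137 0.0355 0" --roll '[0,0,0,0,0,0,0,0,0,0]' --gripper '[0,0,0,0,0,0,0,0,0,0]' --squeeze 60

```text
clock: 5.98
tcp_pos: [0.5366, -0.0426, 0.1237]
tcp_rot: [-0.487, 3.103, 0.001]
ft_force: [1.1, 0.5, -1.8]
grip_width: 0.203
gripper_force: 58.9
```

Request:
apply_moves --pt "-0.0137 0.0355 0" --pt "-0.0137 0.0355 0" --pt "-0.0137 0.0355 0" --pt "-0.0137 0.0355 0" --pt "-0.0137 0.0355 0" --pt "-0.0137 0.0355 0" --pt "0 0 0" --pt "0 0 0" --pt "0 0 0" --pt "0 0 0" --roll '[0,0,0,0,0,0,0.12,0.12,0.12,0.12]' --gripper '[0,0,0,0,0,0,0,0,0,0]'

```text
clock: 6.82
tcp_pos: [0.5494, 0.184, 0.1233]
tcp_rot: [-0.271, -3.129, 0.0]
ft_force: [0.2, 0.4, -0.8]
grip_width: 0.206
gripper_force: 58.9
```

Request:
apply_moves --pt "0 0 0" --pt "0 0 0.02" --pt "0 0 0.01" --pt "0 0 0.01" --pt "0 0 0" --pt "0 0 0" --pt "0 0 0" --pt "0 0 0" --pt "0 0 0" --pt "0 0 0" --roll '[0.12,0.009,0,0,0,0,0,0,0,0]' --gripper '[0,0,0,0,0,0,0,0,0,0]'

```text
clock: 7.65
tcp_pos: [0.5503, 0.1839, 0.0839]
tcp_rot: [0.464, 3.106, 0.001]
ft_force: [-0.2, -0.4, -1.5]
grip_width: 0.202
gripper_force: 58.9
```

```bash
python3 - <<'E'
from h import *
go(.5504,.1834,.028,73.0)
for n in('top','side'):
    im,P=cloud(n);cv2.imwrite(f'pics/{n}2.png',im);np.savez(n+'2.npz',im=im,P=P)
s=cv2.imread('pics/side2.png');t=cv2.imread('pics/top2.png')
o=np.zeros((600,800,3),np.uint8)
o[:,:400]=cv2.resize(t[120:300,150:270],(400,600));o[:400,400:]=cv2.resize(s[120:240,180:300],(400,400))
cv2.imwrite('pics/c2.png',o)
E
```

```text
t 7.65 p [0.5503 0.1839 0.0839] F [-0.2 -0.4 -1.5] w 0.2018355591798421 58.90754520893097
[[-0.956  0.292  0.001]
 [ 0.292  0.956  0.001]
 [-0.001  0.001 -1.   ]]
shift [-0.0002 -0.0005  0.0559] yaw now 73.0 roll 0.0 j [-0.93  0.56  0.7   1.88 -0.47  0.87  1.28]
```

View pics/c2.png

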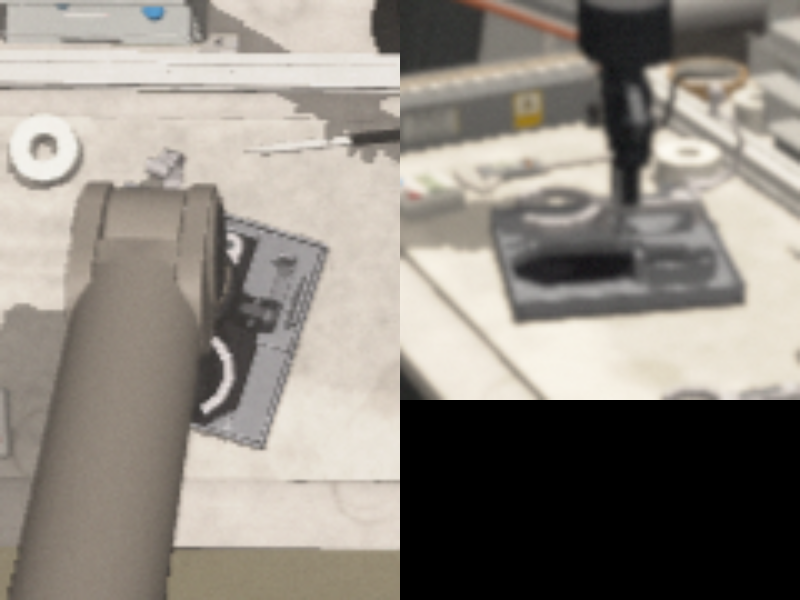

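```bash
python3 - <<'E'
from fit import *
d=np.load('top2.npz');im=d['im'];P=d['P'];o=r.get_obs();z=o['tcp_pos'][2]-.0244
hid=cv2.dilate(np.uint8(~(P[...,2]<.085)),np.ones((3,3)))
G=gmap(im,1.);a=np.radians(-17.0);c,s=np.cos(a),np.sin(a);t=o['tcp_pos'][:2]
q0=np.array([t[0]-.0063*c,t[1]-.0063*s,a])
uv=proj('top',XW('top',*q0,z));vis=hid[np.int32(uv[:,1]+.5),np.int32(uv[:,0]+.5)]==0;print(vis.sum(),len(vis))
W=wrench()[vis]
def cost(q):
    uv=proj('top',place(W,*q,z)).astype(np.float32);return -cv2.remap(G,uv[None,:,0],uv[None,:,1],1).mean()
best=min(((cost(q0+[a,b,g]),a,b,g) for a in np.linspace(-.008,.008,17) for b in np.linspace(-.008,.008,17) for g in np.radians(np.linspace(-4,4,9))))
print(cost(q0),best)
g=best[3];m=minimize(cost,q0+best[1:],method='Nelder-Mead',options=dict(initial_simplex=q0+best[1:]+np.vstack([np.zeros(3),np.diag([.001,.001,.01])])))
print(m.fun,np.round((m.x-q0)*[1e3,1e3,57.3],2), 'sensitivity fixed yaw',min((cost(q0+[a,b,0]),a,b) for a in np.linspace(-.006,.006,13) for b in np.linspace(-.006,.006,13)))
S=np.load('side2.npz')['im'];G2=gmap(S,1.)
def c2(q):
    uv=proj('side',place(W2,*q,z)).astype(np.float32);return -cv2.remap(G2,uv[None,:,0],uv[None,:,1],1).mean()
W2=wrench();W2=W2[W2[:,0]<-20]
print('side',c2(q0),min((c2(q0+[a,b,0]),a,b) for a in np.linspace(-.008,.008,17) for b in np.linspace(-.008,.008,17)))
E
```

```text
81 225
-146.67783 (np.float32(-149.01285), np.float64(0.0), np.float64(0.0010000000000000009), np.float64(-0.017453292519943295))
-149.33517456054688 [-0.55  1.31 -0.36] sensitivity fixed yaw (np.float32(-148.95132), np.float64(0.0), np.float64(0.001))
side -124.53525 (np.float32(-127.82894), np.float64(0.008), np.float64(0.008))
```

Request:
apply_moves --pt "-0.0016 -0.0009 0.01" --pt "0 0 0.012" --pt "0 0 0.012" --pt "0 0 0.006" --pt "0 0 0.004" --pt "0 0 0.003" --pt "0 0 0.003" --pt "0 0 0.002" --pt "0 0 0" --pt "0 0 0" --roll '[0,0,0,0,0,0,0,0,0,0]' --gripper '[0,0,0,0,0,0,0,0,0,0]'

```text
clock: 8.58
tcp_pos: [0.5513, 0.1825, 0.0315]
tcp_rot: [0.464, 3.107, 0.001]
ft_force: [0.4, -0.1, -1.6]
grip_width: 0.204
gripper_force: 58.9
```

Request:
apply_moves --pt "0 0 0.001" --pt "0 0 0.001" --pt "0 0 0.0007" --pt "0 0 0" --pt "0 0 0" --pt "0 0 0" --pt "0 0 0" --pt "0 0 0" --pt "0 0 0" --pt "0 0 0" --roll '[0,0,0,0,0,0,0,0,0,0]' --gripper '[0,0,0,0,0,0.03,0.034,0.034,0.034,0.034]'

```text
clock: 9.42
tcp_pos: [0.5513, 0.1825, 0.0287]
tcp_rot: [0.464, 3.107, 0.0]
ft_force: [-0.4, -0.8, 0.7]
grip_width: 0.399
gripper_force: 0.0
```

Request:
apply_moves --pt "0 0 0" --pt "0 0 -0.01" --pt "0 0 -0.02" --pt "0 0 -0.04" --pt "0 0 -0.04" --pt "-0.02 -0.035 0" --pt "-0.02 -0.035 0" --pt "-0.02 -0.035 0" --pt "-0.02 -0.035 0" --pt "-0.02 -0.035 0" --roll '[0,0,0,0,0,0,0,0,0,0]' --gripper '[0.034,0.034,0.034,0.034,0.034,0.034,0.06,0.08,0.08,0.08]'

```text
clock: 10.25
tcp_pos: [0.5959, -0.0158, 0.1397]
tcp_rot: [0.464, 3.106, 0.001]
ft_force: [1.3, 0.4, 0.3]
grip_width: 0.928
gripper_force: 0.0
```

```bash
python3 - <<'E'
from h import *
# canister grip point 65 mm from base
a=np.radians(-5);go(.4445+.065*np.cos(a),-.3271+.065*np.sin(a),.14,85)
E
```

```text
t 10.25 p [ 0.5959 -0.0158  0.1397] F [1.3 0.4 0.3] w 0.9276389402000597 0.0
[[-0.956  0.292  0.001]
 [ 0.292  0.956  0.001]
 [-0.001  0.001 -1.   ]]
shift [-0.0097 -0.3284 -0.0006] yaw now 73.02 roll -0.209 j [-0.61  0.52  0.76  1.8  -0.42  0.99  1.6 ]
```

Request:
apply_moves --pt "-0.0012 -0.041 0" --pt "-0.0012 -0.041 0" --pt "-0.0012 -0.041 0" --pt "-0.0012 -0.041 0" --pt "-0.0012 -0.041 0" --pt "-0.0012 -0.041 0" --pt "-0.0012 -0.041 0" --pt "-0.0012 -0.041 0" --pt "0 0 0" --pt "0 0 0" --roll '[0,0,0,0,0,0,0,0,0.12,0.12]' --gripper '[0.08,0.08,0.08,0.08,0.08,0.08,0.08,0.08,0.08,0.08]'

```text
clock: 11.08
tcp_pos: [0.5062, -0.3356, 0.1401]
tcp_rot: [0.854, 3.022, -0.003]
ft_force: [1.3, 1.0, -0.3]
grip_width: 0.932
gripper_force: 0.0
```

Request:
apply_moves --pt "0 0 0" --pt "0 0 0" --pt "0 0 0" --pt "0 0 0" --pt "0 0 0" --pt "0 0 0" --pt "0 0 0" --pt "0 0 0" --pt "0 0 0" --pt "0 0 0" --roll '[0.12,0.12,0.12,0.12,0.12,0.12,0.12,0.12,0.12,0.12]' --gripper '[0.08,0.08,0.08,0.08,0.08,0.08,0.08,0.08,0.08,0.08]'

```text
clock: 11.92
tcp_pos: [0.5091, -0.3304, 0.1394]
tcp_rot: [2.403, 2.023, 0.001]
ft_force: [-0.4, -0.2, -0.3]
grip_width: 0.936
gripper_force: 0.0
```

```bash
python3 - <<'E'
from fit import *
a=np.radians(-5);go(.4445+.065*np.cos(a),-.3271+.065*np.sin(a),.14,85)
for n in('top','side'):
    im,P=cloud(n);np.savez(n+'3.npz',im=im,P=P);cv2.imwrite(f'pics/{n}3.png',im)
    I=im
    o=fit({n:im},XW,np.array([.5456,.1849,np.radians(-17)]),(.006,.006,.05),z=.004);show('wr '+n,o)
    o=fit({n:im},XT,np.array([.561,.2011,np.radians(-17)]),(.006,.006,.05));show('tray '+n,o)
E
```

```text
t 11.9167 p [ 0.5091 -0.3304  0.1394] F [-0.4 -0.2 -0.3] w 0.9359192919268395 0.0
[[ 0.171  0.985  0.001]
 [ 0.985 -0.171  0.   ]
 [ 0.     0.001 -1.   ]]
shift [-0.0023  0.0006 -0.0006] yaw now -9.83 roll 1.4865 j [-0.25  0.72  1.11  1.78 -0.72  1.12  0.94]
wr top top [545.4 186.1] -17.17 142.9
tray top top [560.8 201. ] -16.84 138.7
wr side side [535.4 187.5] -22.63 113.5
tray side side [561.  200.6] -17.44 121.2
```

Request:
apply_moves --pt "-0.002 0 0" --pt "0 0 0" --pt "0 0 0" --pt "0 0 0" --pt "0 0 0" --pt "0 0 0" --pt "0 0 0" --pt "0 0 0" --pt "0 0 0" --pt "0 0 0" --roll '[0.12,0.12,0.12,0.12,0.12,0.12,0.12,0.12,0.12,0.12]' --gripper '[0.08,0.08,0.08,0.08,0.08,0.08,0.08,0.08,0.08,0.08]'

```text
clock: 12.85
tcp_pos: [0.5087, -0.3324, 0.1389]
tcp_rot: [-3.125, -0.318, -0.001]
ft_force: [-0.1, -0.5, 0.5]
grip_width: 0.936
gripper_force: 0.0
```

Request:
apply_moves --pt "0 0 0" --pt "0 0 0" --pt "0 0 0.01" --pt "0 0 0.02" --pt "0 0 0.02" --pt "0 0 0" --pt "0 0 0" --pt "0 0 0" --pt "0 0 0" --pt "0 0 0" --roll '[0.12,0.12,0.046,0,0,0,0,0,0,0]' --gripper '[0.084,0.084,0.084,0.084,0.084,0.084,0.084,0.084,0.084,0.084]'

```text
clock: 13.68
tcp_pos: [0.509, -0.3331, 0.0899]
tcp_rot: [3.138, -0.126, 0.003]
ft_force: [-0.3, -0.3, -0.1]
grip_width: 0.984
gripper_force: 0.0
```

```bash
python3 - <<'E'
from h import *
a=np.radians(-5);go(.4445+.065*np.cos(a),-.3271+.065*np.sin(a),.028,85)
E
```

```text
t 13.6833 p [ 0.509  -0.3331  0.0899] F [-0.3 -0.3 -0.1] w 0.9842898815174437 0.0
[[ 0.997 -0.08   0.002]
 [-0.08  -0.997 -0.001]
 [ 0.002  0.001 -1.   ]]
shift [ 0.0001 -0.0004  0.0619] yaw now -94.62 roll 0.0067 j [-0.3   1.    1.33  1.81 -1.04  1.24 -0.3 ]
```

Request:
apply_moves --pt "0 0 0.015" --pt "0 0 0.015" --pt "0 0 0.015" --pt "0 0 0.01" --pt "0 0 0.006" --pt "0 0 0" --pt "0 0 0" --pt "0 0 0" --pt "0 0 0" --pt "0 0 0" --roll '[0.0067,0,0,0,0,0,0,0,0,0]' --gripper '[0.084,0.084,0.084,0.084,0.084,0.065,0.06,0.05,0.04,0.03]' --squeeze 25

```text
clock: 14.52
tcp_pos: [0.5088, -0.3329, 0.0281]
tcp_rot: [3.138, -0.138, 0.001]
ft_force: [-0.1, -0.2, -0.3]
grip_width: 0.616
gripper_force: 26.2
```

Request:
apply_moves --pt "0 0 0" --pt "0 0 0" --pt "0 0 0" --pt "0 0 -0.003" --pt "0 0 -0.007" --pt "0 0 -0.02" --pt "0 0 -0.03" --pt "0 0 -0.03" --pt "0 0 -0.03" --pt "0 0 0" --roll '[0,0,0,0,0,0,0,0,0,0]' --gripper '[0.03,0.03,0.03,0.03,0.03,0.03,0.03,0.03,0.03,0.03]'

```text
clock: 15.35
tcp_pos: [0.51, -0.3354, 0.1541]
tcp_rot: [3.133, -0.138, 0.012]
ft_force: [-0.0, -0.7, -0.6]
grip_width: 0.621
gripper_force: 26.4
```

```bash
python3 - <<'E'
from h import *
# tray(25,-81+64.5) 
c,s=np.cos(np.radians(-17)),np.sin(np.radians(-17));x,y=.025,-.0165
go(.561+c*x-s*y,.2011+s*x+c*y,.15,163)
E
```

```text
t 15.35 p [ 0.51   -0.3354  0.1541] F [-0.  -0.7 -0.6] w 0.6213749582587882 26.444442266115402
[[ 0.996 -0.088  0.007]
 [-0.088 -0.996 -0.006]
 [ 0.008  0.006 -1.   ]]
shift [ 0.0246 -0.5176  0.0014] yaw now -95.05 roll -1.3623 j [-0.32  0.93  1.39  1.77 -0.96  1.31 -0.36]
```

Request:
apply_moves --pt "0.002 -0.03 0" --pt "0.002 -0.041 0" --pt "0.002 -0.041 0" --pt "0.002 -0.041 0" --pt "0.002 -0.041 -0.005" --pt "0 -0.03 -0.005" --pt "0 0 -0.005" --pt "0 0 0" --pt "0 0 0" --pt "0 0 0" --roll '[0,0,0,0,0,0,-0.1,-0.12,-0.12,-0.12]' --gripper '[0.03,0.03,0.03,0.03,0.03,0.03,0.03,0.03,0.03,0.03]'

```text
clock: 16.18
tcp_pos: [0.5379, -0.1098, 0.1626]
tcp_rot: [-3.085, -0.591, 0.0]
ft_force: [0.3, 0.1, -1.1]
grip_width: 0.626
gripper_force: 26.6
```

Request:
apply_moves --pt "0 0 0" --pt "0 0 0" --pt "0 0 0" --pt "0 0 0" --pt "0 0 0" --pt "0 0 0" --pt "0 0 0" --pt "0 0 0" --pt "0 0 0" --pt "0 0 0" --roll '[-0.12,-0.12,-0.12,-0.12,-0.12,-0.12,-0.12,-0.06,0,0]' --gripper '[0.03,0.03,0.03,0.03,0.03,0.03,0.03,0.03,0.03,0.03]'

```text
clock: 17.02
tcp_pos: [0.5378, -0.1104, 0.1626]
tcp_rot: [-2.529, -1.863, -0.001]
ft_force: [0.3, -0.3, -1.0]
grip_width: 0.623
gripper_force: 26.6
```

```bash
python3 - <<'E'
from fit import *
c,s=np.cos(np.radians(-17)),np.sin(np.radians(-17));x,y=.025,-.0165
go(.561+c*x-s*y,.2011+s*x+c*y,.15,163)
o=r.get_obs();z=o['tcp_pos'][2]-.001
for n in('top','side'):
    im,P=cloud(n);np.savez(n+'4.npz',im=im,P=P);cv2.imwrite(f'pics/{n}4.png',im)
E
```

```text
t 17.0167 p [ 0.5378 -0.1104  0.1626] F [ 0.3 -0.3 -1. ] w 0.6229534758537534 26.557955685598245
[[ 0.296  0.955 -0.   ]
 [ 0.955 -0.296  0.001]
 [ 0.001 -0.    -1.   ]]
shift [ 0.2879 -0.0451  0.0129] yaw now -17.24 roll -0.0041 j [-0.72  0.57  1.15  1.9  -0.6   1.07  0.38]
```

Request:
apply_moves --pt "0.036 -0.0056 0" --pt "0.036 -0.0056 0" --pt "0.036 -0.0056 0" --pt "0.036 -0.0056 0" --pt "0.036 -0.0056 0" --pt "0.036 -0.0056 0" --pt "0.036 -0.0056 0" --pt "0.036 -0.0056 0" --pt "0 0 0" --pt "0 0 0" --roll '[-0.004,0,0,0,0,0,0,0,0,0]' --gripper '[0.03,0.03,0.03,0.03,0.03,0.03,0.03,0.03,0.03,0.03]'

```text
clock: 17.95
tcp_pos: [0.5789, 0.1817, 0.1617]
tcp_rot: [2.518, 1.878, -0.002]
ft_force: [-0.7, -0.9, -1.2]
grip_width: 0.619
gripper_force: 26.6
```

```bash
python3 - <<'E'
from fit import *
c,s=np.cos(np.radians(-17)),np.sin(np.radians(-17));x,y=.025,-.0165
go(.561+c*x-s*y,.2011+s*x+c*y,.046,163)
o=r.get_obs();z=o['tcp_pos'][2]-.001
for n in('top','side'):
    im,P=cloud(n);np.savez(n+'5.npz',im=im,P=P);cv2.imwrite(f'pics/{n}5.png',im)
    a=np.radians(73);q=[o['tcp_pos'][0]-.0645*np.cos(a),o['tcp_pos'][1]-.0645*np.sin(a),a];print(q)
    show(n,fit({n:im},XC,np.array(q),(.008,.008,.06),z=z))
a=cv2.imread('pics/top5.png')[120:270,140:290];b=cv2.imread('pics/side5.png')[90:240,170:320]
cv2.imwrite('pics/c5.png',cv2.resize(np.hstack([a,b]),(800,400),interpolation=cv2.INTER_CUBIC))
E
```

```text
t 17.95 p [0.5789 0.1817 0.1617] F [-0.7 -0.9 -1.2] w 0.6192502486817383 26.59212023509724
[[ 0.285  0.959 -0.001]
 [ 0.959 -0.285 -0.001]
 [-0.001 -0.    -1.   ]]
shift [-0.0031  0.0022  0.1157] yaw now -16.56 roll 0.0077 j [-1.14  0.69  1.13  1.76 -0.68  1.15 -0.08]
[np.float64(0.5600654668223808), np.float64(0.12004129057522755), np.float64(1.2740903539558606)]
top top [569.6 117.2] 67.73 65.5
[np.float64(0.5600654668223808), np.float64(0.12004129057522755), np.float64(1.2740903539558606)]
side side [561.4 121.9] 67.51 139.8
```

View pics/c5.png

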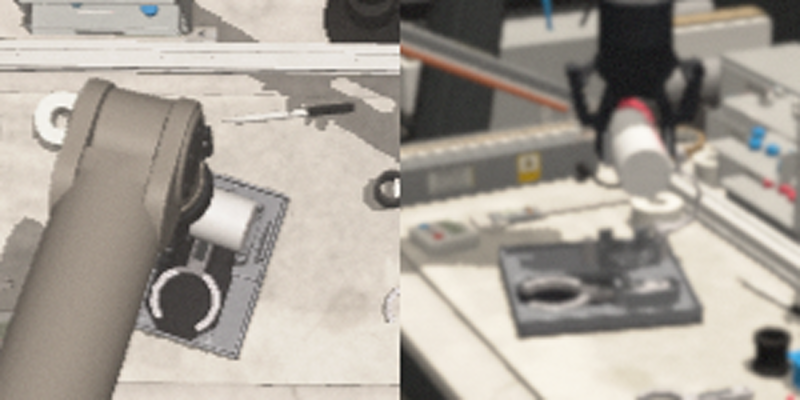

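Request:
apply_moves --pt "-0.002 0.001 0.005" --pt "-0.0021 0.0012 0.01" --pt "0 0 0.02" --pt "0 0 0.02" --pt "0 0 0.015" --pt "0 0 0.01" --pt "0 0 0.005" --pt "0 0 0" --pt "0 0 0" --pt "0 0 0" --roll '[0.0077,0,0,0,0,0,0,0,0,0]' --gripper '[0.03,0.03,0.03,0.03,0.03,0.03,0.03,0.03,0.03,0.03]'

```text
clock: 18.88
tcp_pos: [0.5808, 0.1736, 0.0786]
tcp_rot: [2.53, 1.861, 0.003]
ft_force: [-0.1, 0.1, -1.3]
grip_width: 0.621
gripper_force: 26.6
```

```bash
python3 - <<'E'
from fit import *
c,s=np.cos(np.radians(-17)),np.sin(np.radians(-17));x,y=.025,-.0175
go(.561+c*x-s*y,.2011+s*x+c*y,.046,163)
E
```

```text
t 18.8833 p [0.5808 0.1736 0.0786] F [-0.1  0.1 -1.3] w 0.62119507352721 26.59663287108458
[[ 0.298  0.955  0.002]
 [ 0.955 -0.298  0.   ]
 [ 0.001  0.002 -1.   ]]
shift [ 0.003  -0.002   0.0326] yaw now -17.33 roll -0.0058 j [-1.07  0.77  1.03  1.82 -0.78  1.01 -0.01]
```

Request:
apply_moves --pt "0.003 -0.002 0.005" --pt "0 0 0.008" --pt "0 0 0.006" --pt "0 0 0.003" --pt "0 0 0" --pt "0 0 0" --pt "0 0 0" --pt "0 0 0" --pt "0 0 0" --pt "0 0 0" --roll '[-0.006,0,0,0,0,0,0,0,0,0]' --gripper '[0.03,0.03,0.03,0.03,0.03,0.03,0.03,0.03,0.03,0.03]'

```text
clock: 19.72
tcp_pos: [0.579, 0.177, 0.0557]
tcp_rot: [2.525, 1.869, 0.0]
ft_force: [-0.4, -0.4, -1.1]
grip_width: 0.622
gripper_force: 26.1
```

```bash
python3 - <<'E'
from fit import *
c,s=np.cos(np.radians(-17)),np.sin(np.radians(-17));x,y=.025,-.0175
go(.561+c*x-s*y,.2011+s*x+c*y,.046,163)
E
```

```text
t 19.7167 p [0.579  0.177  0.0557] F [-0.4 -0.4 -1.1] w 0.6217458258679736 26.122450169204967
[[ 0.292  0.956  0.   ]
 [ 0.956 -0.292  0.   ]
 [ 0.     0.    -1.   ]]
shift [0.0003 0.0008 0.0097] yaw now -16.99 roll 0.0002 j [-1.05  0.8   1.    1.84 -0.81  0.98  0.01]
```

Request:
apply_moves --pt "0 0.0008 0.003" --pt "0 0 0.002" --pt "0 0 0.0015" --pt "0 0 0.001" --pt "0 0 0.001" --pt "0 0 0.001" --pt "0 0 0" --pt "0 0 0" --pt "0 0 0" --pt "0 0 0" --roll '[0,0,0,0,0,0,0,0,0,0]' --gripper '[0.03,0.03,0.03,0.03,0.03,0.03,0.03,0.03,0.03,0.03]'

```text
clock: 20.55
tcp_pos: [0.5807, 0.1765, 0.0469]
tcp_rot: [2.524, 1.868, 0.002]
ft_force: [2.6, -1.5, 6.3]
grip_width: 0.615
gripper_force: 25.5
```

Request:
apply_moves --pt "0 0 0" --pt "0 0 0" --pt "0 0 0" --pt "0 0 0" --pt "0 0 0" --pt "0 0 0" --pt "0 0 -0.004" --pt "0 0 -0.01" --pt "0 0 -0.02" --pt "0 0 -0.03" --roll '[0,0,0,0,0,0,0,0,0,0]' --gripper '[0.055,0.058,0.062,0.066,0.07,0.07,0.07,0.07,0.07,0.07]'

```text
clock: 21.38
tcp_pos: [0.578, 0.1768, 0.1095]
tcp_rot: [-2.524, -1.868, 0.006]
ft_force: [0.4, 0.5, -0.9]
grip_width: 0.823
gripper_force: 0.0
```

Request:
apply_moves --pt "0 0 -0.03" --pt "0 0 -0.03" --pt "-0.03 0 0" --pt "-0.04 0 0" --pt "-0.04 0 0" --pt "-0.04 0 0" --pt "-0.04 0 0" --pt "0 0 0" --pt "0 0 0" --pt "0 0 0" --roll '[0,0,0,0,0,0,0,0,0,0]' --gripper '[0.07,0.07,0.03,0,0,0,0,0,0,0]'

```text
clock: 22.22
tcp_pos: [0.5246, -0.0044, 0.1707]
tcp_rot: [-2.525, -1.868, -0.003]
ft_force: [0.3, -0.1, -0.9]
grip_width: -0.003
gripper_force: 0.0
```

```bash
python3 - <<'E'
from fit import *
st()
q=np.array([.561,.2011,np.radians(-17)]);c,s=np.cos(q[2]),np.sin(q[2])
b=q[:2]+[c*.025+s*.081,s*.025-c*.081];I={}
for n in('top','side'):
    im,P=cloud(n);np.savez(n+'6.npz',im=im,P=P);cv2.imwrite(f'pics/{n}6.png',im);I[n]=im
    Q=P.reshape(-1,3);d=Q[:,:2]-q[:2];L=np.stack([d@[c,s],d@[-s,c],Q[:,2]],-1)*1e3
    m=(abs(L[:,1]-47)<14)&(L[:,0]>60)&(L[:,0]<110)&(L[:,2]>100)&(L[:,2]<150);print('strap',m.sum(),np.round(L[m].mean(0)),L[m][:,2].max())
    m=(abs(L[:,0]-25)<8)&(L[:,2]>40)&(L[:,2]<90)
    print('ridge z by y',[(y,int(((abs(L[:,1]-y)<8)&m).sum()),np.round(np.percentile(L[m&(abs(L[:,1]-y)<8)][:,2],[50,80]),1)) for y in(-70,-50,-30,-10,10,30,50) if ((abs(L[:,1]-y)<8)&m).sum()>3])
    o=fit({n:im},XC,np.array([*b,np.radians(73)]),(.01,.01,.06),z=.045);show(n,o)
    print(' home base',b)
a=cv2.imread('pics/top6.png')[150:260,150:260];d=cv2.imread('pics/side6.png')[120:230,190:300]
cv2.imwrite('pics/c6.png',cv2.resize(np.hstack([a,d]),(800,400),interpolation=cv2.INTER_CUBIC))
E
```

```text
t 22.2167 p [ 0.5246 -0.0044  0.1707] F [ 0.3 -0.1 -0.9] w -0.0031123116890804754 0.0
[[ 0.292  0.956  0.001]
 [ 0.956 -0.292  0.002]
 [ 0.002  0.    -1.   ]]
strap 54 [ 87.  47. 126.] 142.17601243138955
ridge z by y [(-70, 32, array([72.8, 74.2])), (-50, 34, array([72.6, 74.8])), (-30, 34, array([72. , 74.6])), (-10, 34, array([72.2, 74.6])), (10, 30, array([71.8, 74.5])), (30, 30, array([71.1, 72. ])), (50, 34, array([74.1, 75.5]))]
top top [558.3 117.2] 69.29 133.6
 home base [0.56122551 0.11633002]<stdin>:8: RuntimeWarning: Mean of empty slice.
  ret = um.true_divide(
Traceback (most recent call last):
ValueError: zero-size array to reduction operation maximum which has no identity
```

```bash
python3 - <<'E'
from fit import *
a=cv2.imread('pics/top6.png')[150:260,150:260];s=np.load('side6.npz')['im'][120:230,190:300]
cv2.imwrite('pics/c6.png',cv2.resize(np.hstack([a,s]),(800,400),interpolation=cv2.INTER_CUBIC))
im=np.load('top6.npz')['im']
for z in(.045,.047):
  for a in(71,73,75): show(a,fit({'top':im},XC,np.array([.5612,.1163,np.radians(a)]),(.006,.006,.01),z=z))
E
```

```text
71 top [558.4 117.2] 69.39 133.6
73 top [558.4 117.1] 69.41 133.6
75 top [558.4 117.2] 69.36 133.6
71 top [558.  116.9] 69.27 133.3
73 top [558.1 117. ] 69.28 133.3
75 top [558.1 117. ] 69.31 133.4
```

View pics/c6.png

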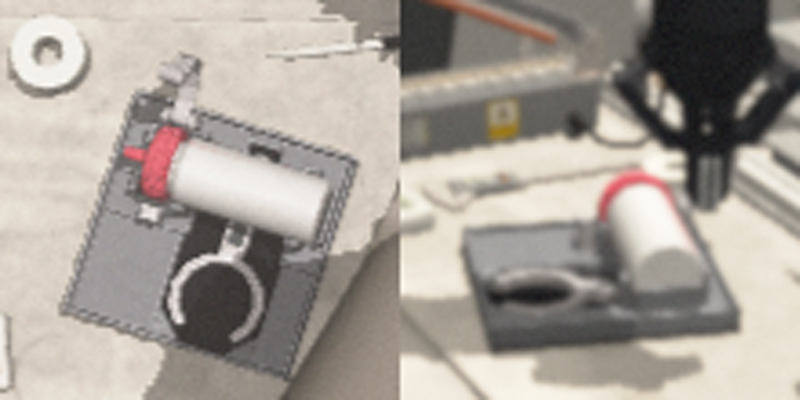

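```bash
python3 - <<'E'
from fit import *
q=np.array([.561,.2011,np.radians(-17)]);c,s=np.cos(q[2]),np.sin(q[2])
for n in('top','side'):
    d=np.load(n+'6.npz');P=d['P'];im=d['im'].astype(float)
    Q=P.reshape(-1,3);e=Q[:,:2]-q[:2];L=np.stack([e@[c,s],e@[-s,c],Q[:,2]],-1)*1e3
    B=im.reshape(-1,3)
    sat=B[:,2]-B[:,0]
    body=(L[:,2]>50)&(L[:,2]<80)&(abs(L[:,0]-25)<35)&(L[:,1]>-90)&(L[:,1]<36)
    cap=(L[:,2]>45)&(L[:,2]<80)&(abs(L[:,0]-25)<35)&(L[:,1]>34)&(L[:,1]<85)&(sat>70)
    from scipy.optimize import least_squares
    X=L[body]
    f=lambda p:np.hypot(X[:,0]-(p[0]+p[1]*(X[:,1]+20)/1e3),X[:,2]-(p[2]+p[3]*(X[:,1]+20)/1e3))-27
    m=least_squares(f,[25,0,45,0],loss='soft_l1');p=m.x
    print(n,len(X),'axis x@y-20 %.1f, x slope deg %.2f, z %.1f, zslope deg %.2f'%(p[0],p[1]*.0573,p[2],p[3]*.0573),'y range body',np.percentile(X[:,1],[1,99]))
    Y=L[cap];print(' cap',len(Y),np.percentile(Y[:,1],[2,50,98]).round(1),'nozzle pts',np.round(Y[Y[:,1]>64].mean(0),1),(Y[:,1]>64).sum())
E
```

```text
top 765 axis x@y-20 26.2, x slope deg -0.10, z 45.6, zslope deg -0.25 y range body [-79.76725503  34.42849405]
 cap 140 [40.4 49.7 76.5] nozzle pts [26.3 71.7 50.1] 15
side 453 axis x@y-20 28.1, x slope deg 0.94, z 46.4, zslope deg 2.16 y range body [-86.51797064  34.78562909]
 cap 60 [35.  41.  54.2] nozzle pts [nan nan nan] 0<stdin>:15: RuntimeWarning: Mean of empty slice.
  ret = um.true_divide(
```

Request:
apply_moves --pt "0 0 -0.02" --pt "0 0.03 -0.02" --pt "0.036 0.03 0" --pt "0.036 0.03 0" --pt "0.036 0 0" --pt "0.036 0 0" --pt "0.036 0 0" --pt "0.036 0 0" --pt "0.038 0 0" --pt "0 0 0" --roll '[0,0,0,0,0,0,0,0,0,0]' --gripper '[0,0,0,0,0,0,0,0,0,0]'

```text
clock: 23.15
tcp_pos: [0.6765, 0.2203, 0.2078]
tcp_rot: [-2.505, -1.888, -0.004]
ft_force: [0.1, 2.9, -1.3]
grip_width: 0.002
gripper_force: 0.0
```

```bash
cat >> h.py <<'E'
def tr():
    o=r.get_obs();a=np.radians(-17);c,s=np.cos(a),np.sin(a);d=o['tcp_pos'][:2]-[.561,.2011];M=R.from_rotvec(o['tcp_rot']).as_matrix()
    print('t',round(o['clock'],2),'tray xyz mm',np.round([1e3*(c*d[0]+s*d[1]),1e3*(-s*d[0]+c*d[1]),1e3*o['tcp_pos'][2]],1),'yaw',np.degrees(np.arctan2(M[1,1],M[0,1])),'F',np.round(o['ft_force'],1),'j',np.round(o['joint_pos'],2))
def strap():
    a=np.radians(-17);c,s=np.cos(a),np.sin(a)
    for n in('top','side'):
        im,P=cloud(n);Q=P.reshape(-1,3);e=Q[:,:2]-[.561,.2011];L=np.stack([e@[c,s],e@[-s,c],Q[:,2]],-1)*1e3
        m=(abs(L[:,1]-47)<16)&(L[:,0]>-60)&(L[:,0]<120)&(L[:,2]>40)&(L[:,2]<150)
        print(n); 
        for b in range(-50,120,10):
            k=m&(abs(L[:,0]-b)<5)
            if k.sum()>2: print(b,k.sum(),np.round(np.percentile(L[k][:,2],[10,50,90])),end=' | ')
        print()
E
python3 -c "
from h import *
tr()
strap()"
```

```text
t 23.15 tray xyz mm [104.8  52.1 207.8] yaw -15.99415324453892 F [ 0.1  2.9 -1.3] j [-0.98  0.79  1.07  1.44 -0.71  1.33 -0.15]
top
-20 9 [40. 44. 47.] | -10 12 [41. 43. 46.] | 0 30 [44. 57. 62.] | 10 39 [61. 67. 72.] | 20 34 [67. 71. 76.] | 30 39 [67. 73. 76.] | 40 33 [64. 68. 76.] | 50 24 [53. 62. 67.] | 60 30 [46. 50. 53.] | 70 24 [46. 51. 54.] | 80 46 [ 49. 127. 138.] | 90 32 [ 55.  86. 136.] | 100 27 [ 64.  99. 109.] | 110 3 [93. 93. 93.] | 
side
-10 8 [41. 43. 46.] | 0 20 [47. 54. 63.] | 10 19 [61. 67. 73.] | 20 15 [68. 74. 76.] | 30 16 [72. 75. 77.] | 40 10 [70. 72. 75.] | 50 8 [62. 66. 68.] | 60 18 [45. 50. 53.] | 70 21 [44. 51. 53.] | 80 39 [ 52. 122. 137.] | 90 31 [ 54. 114. 137.] | 100 33 [ 63.  77. 107.] | 110 12 [77. 85. 92.] |
```

Request:
apply_moves --pt "-0.005 0.013 0" --pt "0 0 0" --pt "0 0 0.015" --pt "0 0 0.02" --pt "0 0 0.02" --pt "0 0 0.009" --pt "0 0 0" --pt "0 0 0" --pt "0 0 0" --pt "0 0 0" --roll '[0.0175,0,0,0,0,0,0,0,0,0]' --gripper '[0,0,0,0,0,0,0,0,0,0]'

```text
clock: 24.08
tcp_pos: [0.6875, 0.1974, 0.1476]
tcp_rot: [2.541, 1.846, 0.003]
ft_force: [0.8, 0.3, -0.5]
grip_width: -0.004
gripper_force: 0.0
```

```bash
python3 -c "
from h import *
tr()
strap()"
```

```text
t 24.08 tray xyz mm [122.   33.5 147.6] yaw -17.983777024242325 F [ 0.8  0.3 -0.5] j [-0.94  0.85  1.04  1.48 -0.75  1.24 -0.12]
top
-20 9 [41. 44. 46.] | -10 10 [41. 44. 47.] | 0 28 [45. 56. 63.] | 10 39 [58. 68. 72.] | 20 37 [67. 72. 77.] | 30 37 [69. 72. 77.] | 40 33 [61. 68. 75.] | 50 23 [51. 61. 68.] | 60 28 [46. 50. 53.] | 70 26 [48. 50. 54.] | 80 18 [48. 52. 55.] | 90 17 [51. 56. 61.] | 100 8 [60. 63. 70.] | 
side
-20 4 [43. 44. 47.] | -10 7 [40. 44. 46.] | 0 20 [44. 54. 62.] | 10 18 [62. 67. 71.] | 20 17 [70. 73. 76.] | 30 17 [72. 74. 78.] | 40 10 [70. 73. 75.] | 50 9 [60. 66. 69.] | 60 15 [43. 50. 53.] | 70 18 [45. 51. 53.] | 80 40 [ 51. 122. 138.] | 90 30 [ 54. 113. 137.] | 100 30 [ 63.  74. 107.] | 110 20 [ 77.  89. 145.] |
```

Request:
apply_moves --pt "0.0065 -0.001 0" --pt "0.007 0 0" --pt "0 0 0.0015" --pt "0 0 0" --pt "0 0 0" --pt "0 0 0" --pt "0 0 0" --pt "0 0 0" --pt "0 0 0" --pt "0 0 0" --roll '[-0.017,0,0,0,0,0,0,0,0,0]' --gripper '[0,0,0,0,0,0,0,0,0,0]'

```text
clock: 25.02
tcp_pos: [0.6899, 0.2106, 0.1447]
tcp_rot: [-2.526, -1.868, -0.0]
ft_force: [0.2, 1.3, 0.2]
grip_width: -0.001
gripper_force: 0.0
```

```bash
python3 -c "
from h import *
tr()"
```

```text
t 25.02 tray xyz mm [120.5  46.8 144.7] yaw -17.018240115345684 F [0.2 1.3 0.2] j [-0.94  0.86  1.03  1.47 -0.76  1.24 -0.12]
```

Request:
apply_moves --pt "0 -0.009 0" --pt "0 -0.009 0" --pt "0 -0.01 -0.001" --pt "0 -0.01 0" --pt "0 -0.01 0.001" --pt "0 -0.01 0.002" --pt "0 -0.01 0.003" --pt "0 -0.01 0.004" --pt "0 -0.01 0.005" --pt "0 0 0" --roll '[0,0,0,0,0,0,0,0,0,0]' --gripper '[0,0,0,0,0,0,0,0,0,0]'

```text
clock: 25.85
tcp_pos: [0.6021, 0.238, 0.1288]
tcp_rot: [-2.521, -1.868, 0.007]
ft_force: [-0.4, 1.1, 0.1]
grip_width: -0.002
gripper_force: 0.2
```

```bash
python3 -c "
from h import *
tr()
strap()"
```

```text
t 25.85 tray xyz mm [ 28.6  47.3 128.8] yaw -16.909442595575847 F [-0.4  1.1  0.1] j [-1.12  0.78  1.07  1.68 -0.74  1.15 -0.14]
top
-20 7 [40. 42. 45.] | -10 13 [40. 42. 44.] | 0 27 [49. 57. 73.] | 10 34 [ 61.  67. 121.] | 20 26 [ 66.  72. 111.] | 30 18 [67. 70. 73.] | 40 17 [59. 68. 73.] | 50 12 [48. 58. 62.] | 60 19 [45. 50. 66.] | 70 23 [50. 67. 97.] | 
side
-20 3 [44. 44. 45.] | -10 7 [43. 43. 45.] | 0 23 [43. 54. 62.] | 10 38 [ 64. 113. 121.] | 20 61 [ 73. 120. 143.] | 30 73 [ 75. 124. 144.] | 40 52 [ 72. 126. 146.] | 50 29 [ 64. 110. 137.] | 60 25 [ 46.  53. 107.] | 70 47 [47. 64. 98.] | 80 8 [70. 80. 85.] |
```

Request:
apply_moves --pt "0 -0.005 0.004" --pt "0 -0.005 0.004" --pt "0 -0.004 0.004" --pt "0 0 0" --pt "0 0.003 -0.01" --pt "0 0 -0.02" --pt "0 -0.015 0" --pt "0 -0.015 0" --pt "0 0 0" --pt "0 0 0" --roll '[0,0,0,0,0,0,0,0,0,0]' --gripper '[0,0,0,0,0,0,0,0,0,0]'

```text
clock: 26.78
tcp_pos: [0.5666, 0.2487, 0.1486]
tcp_rot: [2.525, 1.869, 0.001]
ft_force: [0.9, 0.2, -0.4]
grip_width: -0.0
gripper_force: 0.0
```

```bash
python3 -c "
from h import *
tr()
strap()"
```

```text
t 26.78 tray xyz mm [ -8.6  47.2 148.6] yaw -16.975697289871654 F [ 0.9  0.2 -0.4] j [-1.22  0.73  1.11  1.74 -0.71  1.14 -0.18]
top
-20 7 [41. 44. 47.] | -10 17 [ 41.  46. 103.] | 0 21 [48. 59. 96.] | 10 27 [55. 67. 91.] | 20 27 [ 68.  73. 101.] | 30 34 [ 67.  76. 104.] | 40 39 [ 64.  73. 104.] | 50 32 [ 54.  95. 103.] | 60 36 [44. 56. 95.] | 70 11 [49. 73. 82.] | 
side
-20 10 [ 43. 144. 147.] | -10 48 [ 43. 120. 148.] | 0 47 [ 50.  95. 145.] | 10 37 [ 64.  73. 115.] | 20 30 [ 71.  76. 101.] | 30 23 [ 73.  78. 104.] | 40 21 [ 70.  74. 105.] | 50 18 [ 63.  98. 104.] | 60 30 [46. 54. 95.] | 70 32 [44. 59. 79.] |
```

Request:
apply_moves --pt "0 -0.0064 0.01" --pt "0 0 0.015" --pt "0 -0.004 0.0075" --pt "0 -0.004 0.0075" --pt "0 -0.004 0.0075" --pt "0 -0.002 0.007" --pt "0 -0.002 0.007" --pt "0 0 0.005" --pt "0 0 0.003" --pt "0 0 0" --roll '[0,0,0,0,0,0,0,0,0,0]' --gripper '[0,0,0,0,0,0,0,0,0,0]'

```text
clock: 27.72
tcp_pos: [0.5437, 0.2553, 0.0779]
tcp_rot: [-2.524, -1.868, 0.004]
ft_force: [-1.7, 0.6, 1.6]
grip_width: -0.001
gripper_force: 0.6
```

```bash
python3 -c "
from h import *
tr()
strap()"
```

```text
t 27.72 tray xyz mm [-32.4  46.8  77.9] yaw -16.984495101334677 F [-1.7  0.6  1.6] j [-1.22  0.78  1.04  1.83 -0.79  1.02 -0.14]
top
0 19 [ 43.  55. 115.] | 10 40 [ 62.  80. 148.] | 20 29 [ 67.  81. 149.] | 30 29 [ 65.  76. 148.] | 40 34 [63. 77. 85.] | 50 29 [49. 71. 79.] | 60 30 [46. 52. 65.] | 70 14 [42. 48. 55.] | 
side
-50 36 [109. 118. 147.] | -40 73 [ 75. 105. 132.] | -30 99 [ 68.  98. 141.] | -20 101 [ 57.  98. 137.] | -10 58 [ 45. 111. 142.] | 0 83 [ 50.  77. 128.] | 10 73 [ 66. 122. 142.] | 20 49 [ 74.  88. 147.] | 30 30 [ 74.  82. 146.] | 40 21 [70. 75. 85.] | 50 20 [64. 73. 80.] | 60 23 [46. 54. 67.] | 70 15 [41. 46. 51.] |
```

Continue down slowly until the strap bottoms out.

Request:
apply_moves --pt "0 0 0.002" --pt "0 0 0.002" --pt "0 0 0.001" --pt "0 0 0.001" --pt "0 0 0.001" --pt "0 0 0.001" --pt "0 0 0" --pt "0 0 0" --pt "0 0 0" --pt "0 0 0" --roll '[0,0,0,0,0,0,0,0,0,0]' --gripper '[0,0,0,0,0,0,0,0,0,0]'

```text
clock: 28.65
tcp_pos: [0.5449, 0.2551, 0.0711]
tcp_rot: [-2.525, -1.869, 0.0]
ft_force: [-0.2, -0.5, -1.3]
grip_width: -0.001
gripper_force: 0.0
```

Request:
apply_moves --pt "0 0 0.001" --pt "0 0 0.001" --pt "0 0 0.001" --pt "0 0 0" --pt "0 0 0" --pt "0 0 0" --pt "0 0 0" --pt "0 0 0" --pt "0 0 0" --pt "0 0 0" --roll '[0,0,0,0,0,0,0,0,0,0]' --gripper '[0,0,0,0,0,0,0,0,0,0]'

```text
clock: 29.48
tcp_pos: [0.5452, 0.2551, 0.0701]
tcp_rot: [-2.524, -1.867, -0.001]
ft_force: [-4.9, -0.7, 13.7]
grip_width: 0.005
gripper_force: 7.0
```

Request:
apply_moves --pt "0 0 -0.003" --pt "0 0 -0.01" --pt "0 0 -0.02" --pt "0 0 -0.03" --pt "0 0 -0.03" --pt "0 -0.03 -0.03" --pt "-0.04 -0.01 0" --pt "-0.04 0 0" --pt "-0.04 0 0" --pt "-0.04 0 0" --roll '[0,0,0,0,0,0,0,0,0,0]' --gripper '[0,0,0,0,0,0,0,0,0,0]'

```text
clock: 30.32
tcp_pos: [0.4597, 0.1122, 0.1907]
tcp_rot: [-2.524, -1.87, -0.0]
ft_force: [1.0, -0.9, 0.6]
grip_width: 0.001
gripper_force: 0.0
```

Request:
apply_moves --pt "-0.04 0 0" --pt "-0.04 0 0" --pt "-0.04 0 0" --pt "-0.04 0 0" --pt "0 0 0" --pt "0 0 0" --pt "0 0 0" --pt "0 0 0" --pt "0 0 0" --pt "0 0 0" --roll '[0,0,0,0,0,0,0,0,0,0]' --gripper '[0,0,0,0,0,0,0,0,0,0]'

```text
clock: 31.15
tcp_pos: [0.4141, -0.0387, 0.1905]
tcp_rot: [2.523, 1.87, -0.002]
ft_force: [-1.6, -0.2, -0.6]
grip_width: -0.002
gripper_force: 0.0
```

```bash
python3 - <<'E'
from h import *
tr(); strap()
a=camera('top')[0][150:260,150:260];s=camera('side')[0][140:230,190:280]
cv2.imwrite('pics/c7.png',np.hstack([cv2.resize(a,(400,400),interpolation=2),cv2.resize(s,(400,400),interpolation=2)]))
E
```

```text
t 31.15 tray xyz mm [ -70.4 -272.2  190.5] yaw -16.898077371432645 F [-1.6 -0.2 -0.6] j [-1.32  0.17  1.44  2.15 -0.2   0.97 -0.07]
top
-30 14 [45. 49. 54.] | -20 21 [47. 51. 54.] | -10 22 [44. 48. 58.] | 0 33 [52. 66. 72.] | 10 35 [58. 71. 81.] | 20 40 [66. 79. 84.] | 30 37 [67. 75. 83.] | 40 33 [61. 74. 82.] | 50 28 [52. 70. 78.] | 60 30 [45. 53. 60.] | 70 14 [44. 50. 53.] | 
side
0 29 [46. 61. 73.] | 10 28 [64. 72. 80.] | 20 22 [70. 75. 83.] | 30 25 [72. 77. 84.] | 40 19 [70. 75. 81.] | 50 19 [64. 70. 76.] | 60 20 [47. 52. 65.] | 70 16 [41. 50. 53.] |
```

View pics/c7.png

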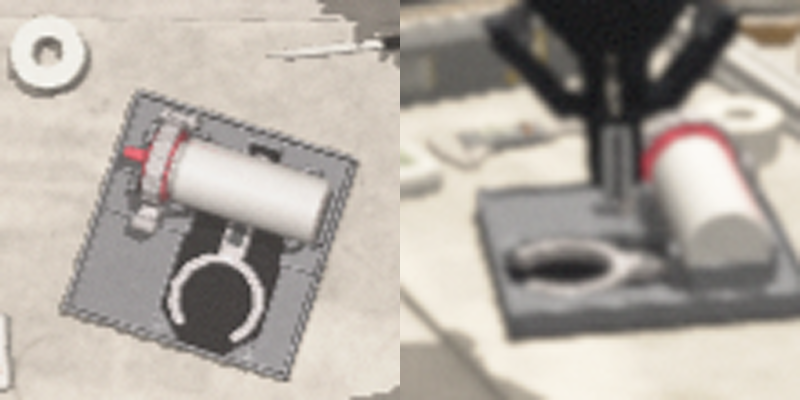

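The strap is shut over the red cap (pin at about (145,222) in the crop, its top at about 52 mm). The wrench is in its recess and the canister is in the cradle.

```bash
python3 -c "
from workcell import r
print(r.close_job())"
```

```text
the job is handed in; nothing more can be done
None
```

The kit is packed and handed in at about 31 s: the large wrench is in its recess, the canister is in the cradle with its nozzle in the fork, and the strap is shut over the cap; I moved nothing else on the bench.

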